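# Set the last spacer beside the new mirror and hold the mirror flush in its tray frame

### The arm

A 7-joint arm with a two-finger parallel gripper is mounted at the origin on the work surface. World frame = base frame: x ahead of the robot, y to its left, z up, the work surface at z = 0. Lengths are in m, angles in rad, forces in N, time in s.
With the tool pointing down it reaches from about 0.425 to 0.875 m from the base axis. Payload 8.4 kg.
Tool frame: the origin (TCP) lies on the centre line of the jaws, within the pads' length; the fingertips stand 19 mm ahead of it and the grasp point (between the pads) is the TCP; z points along the fingers, y is the line along which they close (so a half turn about z gives the same grasp; the last joint's range is limited). The gripper opens to 87 mm and grips with 3 to 60 N. Pads are 19 mm wide; open, the fingers measure 117 mm over their backs; the gripper's body (75 mm by 190 mm) begins 51 mm behind the grasp point.
Start: joints at [1.081, 0.333, 0.04, 1.465, -0.013, 1.343, -0.059], TCP at [0.248, -0.601, 0.242] pointing down, gripper open.
Joint ranges: [-2.58, 2.58], [-0.38, 2.09], [-1.3, 1.39], [0.25, 2.4], [-1.5, 4.64], [0.08, 2.09], [-2.65, 2.65]. Speed limits (rad/s): [2.22, 2.22, 2.79, 2.79, 3.14, 3.14, 3.14].

### API

Orientations are given as a unit quaternion [w, x, y, z].
In Python, from station import manip, cams, observe gives the robot as it stands (manip), with the cameras (cams) and the readings as plain functions.
- The arm moves only by the tool shift_gripper, called after "Request:" as name(argument=value, ...) on one line, values as JSON. Schema: {"type":"object","properties":{"ticks":{"type":"array","items":{"type":"object","properties":{"jaw":{"type":"number"},"x":{"type":"number"},"y":{"type":"number"},"z":{"type":"number"},"ax":{"type":"number"},"ay":{"type":"number"},"az":{"type":"number"}},"additionalProperties":false,"required":["jaw"]},"minItems":1,"maxItems":10},"grip_n":{"type":"number"},"only":{"type":"string"},"quiet":{"type":"boolean"},"lines":{"type":"string"}},"required":["ticks"],"additionalProperties":false}. ticks is a list of rows, 1 to 10 of them, each an object with the fields jaw (the finger opening in m), x, y, z (the shift in units of 5 mm), ax, ay, az (a rotation vector in rad); a field left out counts as zero (the opening has to be given); each row is the pose to reach, as a shift and turn from the pose commanded when the call began, along the tool's axes at that moment; what a row does not reach only later rows make up. A row lasts 1/8 s, in which the tool goes at most 0.0625 m and 0.188 rad, less where a joint would pass 70% of its speed; a pose out of reach is approached as far as the arm can. The fingers move at their own pace and stop on an object; grip_n is the grip in N (left out, the last holds). Time passes only in rows, so rows that do not move let the fingers close. The tool returns the time, the measured TCP pose, the force, the opening and the grip force at its end. only (a regular expression) keeps the lines of the reply that match it, lines (a string "A,B") keeps lines A to B, and quiet returns only ok. Input that does not fit is refused with a message, and nothing moves.
- observe(): the state, without advancing time (a new reading comes with each control period).
- cams.snapshot(name): name is "scene" or "side" or "wrist"; returns a dict with "img" (420x560x3 uint8, red, green, blue), "intrinsics" (3x3 intrinsics, pixels), "view" (4x4, takes a point from world to camera coordinates); the wrist camera has in their place "tool_from_camera" (4x4, takes a point from camera to tool coordinates, whose origin is the TCP and whose axes are the flange's). Camera axes: x right, y up, looking along -z (the intrinsics and any distortion apply to the point x, -y, -z); pixel columns grow to the right and rows downward; lengths in m; the calibration is good to about 2 mm. The wrist camera is an equidistant fisheye: a pixel r from the principal point sees the ray r / f radians off the axis. A picture is of the moment at which its call begins: read the wrist's pose just before it. There is no depth.
- manip.sign_off(): hands the job in; it is judged then, once.
The state is a dict: "clock": time; "joint_pos": joint angles; "qd": joint speeds; "joint_efforts": joint torques, N m; "tool_pos": TCP position; "ee_rot": TCP orientation; "contact_force": force on the tool from outside, world axes, zero at the start; "torque": the same for the moment, N m; "opening": finger opening in m; "grip_force": force on a finger pad.
Only numpy, scipy, OpenCV 4.12 (cv2) and the standard library are available. Lean on these libraries where they do the work, as an engineer would, in place of code of your own. Each camera call takes 0.05 s, during which the arm holds its last target. There are 200 camera calls.

### The job

The new try-on mirror lies loose on springy sticky pads in its wooden tray frame, and spacers already stand at its near and far ends and at one of its two long sides. Take the red spacer out of the wooden rack and, without forcing it, slide it upright all the way down between mirror and frame at the middle of the other long side, the only one with room for it, and let go of it; then press the middle of the mirror down with closed fingers, firmly but well short of cracking the glass, until it is flush with the frame, and finish still holding it pressed there. Leave everything else where it is.

Things in the scene. Friction and masses are not known exactly. Their poses are not given: they have to be found in the camera images.
- frame: wooden tray frame lying on its back, open side up, fixed: 241 (x) x 211 (y) x 26 mm high, walls 18 mm, inside 205 x 175 mm, floor board 6 mm thick. Origin: centre of its underside; x along the long sides. Red spacers like the loose one are fixed at the middle of its two ends (+x, -x), tops 52 mm above the counter
- platform (a point): centre of the top of the solid platform (150 x 120 mm) on the frame's floor, 16 mm above the counter, hidden below the mirror. Four springy sticky pads stand 3.5 mm above it and carry the mirror
- mirror: light blue mirror panel, 180 (x) x 150 (y) x 10 mm, 0.35 kg, loose on the pads, within 2 mm of the frame's centre, x along the frame's x. Origin: centre of its underside. Its long edges are 11 to 14 mm from the frame's walls; that gap is 20 mm deep, down to the floor board. Pushed sideways it slides a few mm easily
- mirror_face (a point): middle of the mirror's face: 29.5 mm above the counter at rest, 3.5 mm proud of the frame. Pressed here it starts to sink at about 2 N and at about 9 N meets the platform, flush with the frame's top edge (26 mm); 12 to 20 N holds it well. Let go, it springs up again. The glass may crack above 40 N
- fitted: red spacer already fixed against the frame's wall in the middle of one long side (+y or -y of the frame; it changes), 40 x 10 x 46 mm; only 1 to 4 mm is left between it and the mirror, so the open gap is the one along the other long side. Origin: centre of its underside, on the floor board
- spacer: loose red spacer, plastic plate 40 (x) x 10 (y, thickness) x 46 mm (z, up), 20 g, lower edges bevelled 1.5 mm. Origin: centre of its underside. Stands upright in the rack's middle slot, foot 6 mm and top 52 mm above the counter, upper 28 mm exposed. Fully down in the gap it stands on the floor board at the same height, top 26 mm above the frame's edge
- rack: light wooden block with three slots, 176 (x) x 56 (y) x 24 mm, fixed to the counter; holds three spacers in a row along its x, thickness along y: white at -56 mm, red at 0, blue at +56 mm. Slots 18 mm deep. Origin: centre of its underside
- thin_spacer: white spacer 6 mm thick in the rack, 40 x 6 x 46 mm; not for this job
- thick_spacer: blue spacer 14 mm thick in the rack, 40 x 14 x 46 mm; not for this job
- spectacles: folded black spectacles standing on their rims, 138 mm wide (y), 44 mm high
- cleaner: small clear bottle of lens cleaner, 42 mm across, 100 mm high
- jar: low amber jar, 52 mm across, 45 mm high
- screwdriver: screwdriver with yellow handle lying on the counter, 160 mm long
- pad_roll: paper roll of sticky pads lying flat, 52 mm across, 20 mm high
- job_tray: pale green job tray with two lenses, 140 (x) x 200 (y) x 32 mm

How it is judged:
By the outcome, as a careful person would: the job done as asked, in the order asked, and still so for the second after the job is handed in, while the arm keeps its last pose, push and grip.
It also fails if it takes over 48 s, if anything falls off the work surface, if the arm or the gripper's body presses on something with over 40 N, if the wrist force passes 120 N, or if a joint passes its speed limit or range.

## Working session

There is one attempt and no reset: what is moved stays moved. The work goes in short steps, Python scripts to look and compute and a tool call to move; the robot and the scene stay as the last step left them, time stands still between calls to the robot, and variables do not carry over. Pictures are saved under pics/ and viewed, at most 10 in all, crops included, and the job is handed in when it is done.

```bash
ls; mkdir -p pics
```

Run:
```python
from station import manip, cams, observe
import cv2
s=observe();print({k:s[k] for k in('clock','tool_pos','ee_rot','opening','contact_force')})
for n in('scene','side','wrist'):
    d=cams.snapshot(n);cv2.imwrite(f'pics/a_{n}.png',d['img'][:,:,::-1])
    print(n,d['intrinsics'],d.get('view',d.get('tool_from_camera')),[k for k in d])
```

```text
pics
station.py
{'clock': 0.0, 'tool_pos': array([ 0.2474151 , -0.60060916,  0.24068273]), 'ee_rot': array([-7.62102552e-04,  9.80972123e-01,  1.94147029e-01, -2.08549342e-04]), 'opening': 0.08668461190150623, 'contact_force': array([-0.28057842,  0.64016899, -1.10335514])}
scene [[477.73379909   0.         280.73426257]
 [  0.         477.73379909 213.78603373]
 [  0.           0.           1.        ]] [[ 0.80312065  0.59571319  0.01109104 -0.38777442]
 [-0.41223346  0.54212665  0.73223102  0.19976094]
 [ 0.43018693 -0.59264195  0.68096602 -1.665333  ]
 [ 0.          0.          0.          1.        ]] ['img', 'intrinsics', 'view']
side [[414.05322047   0.         274.58987349]
 [  0.         414.05322047 212.8323961 ]
 [  0.           0.           1.        ]] [[-0.98412209 -0.17629955  0.0205469   0.51811414]
 [ 0.13404037 -0.6623173   0.73713565 -0.14585974]
 [-0.11634812  0.7281856   0.67543234 -1.18265815]
 [ 0.          0.          0.          1.        ]] ['img', 'intrinsics', 'view']
wrist [[325.1922621    0.         279.29550889]
 [  0.         325.1922621  219.2591924 ]
 [  0.           0.           1.        ]] [[ 1.10750358e-05  9.62344456e-01  2.71832942e-01  7.44204260e-02]
 [ 9.99999806e-01 -1.80090588e-04  5.96815619e-04  2.05676510e-04]
 [ 6.23296757e-04  2.71832882e-01 -9.62344271e-01 -1.42978060e-01]
 [ 0.00000000e+00  0.00000000e+00  0.00000000e+00  1.00000000e+00]] ['img', 'intrinsics', 'tool_from_camera']
```

View pics/a_scene.png

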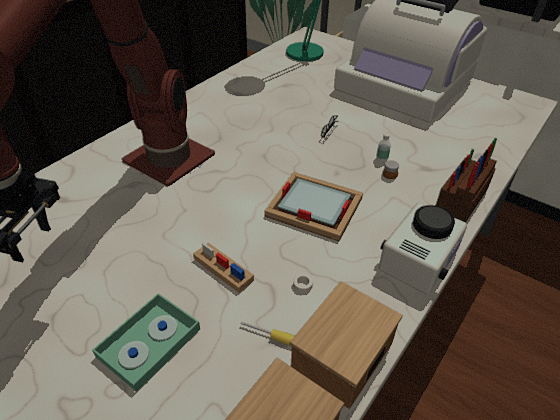

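View pics/a_side.png

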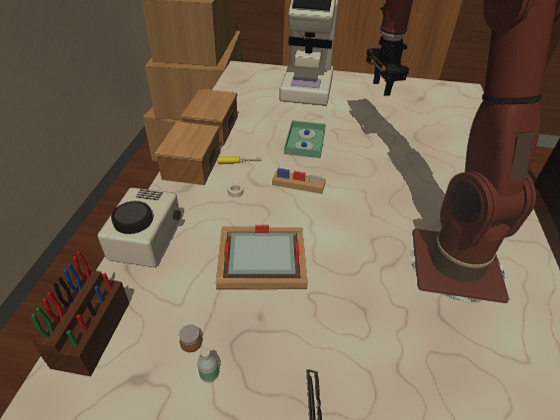

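The scene picture shows the rack around (223,267) with white, red and blue spacers, and the frame around (314,206) with red spacers at (285,188), (345,208) and (304,214). The side view has the frame at (262,257), with the fitted spacer on its far side (263,229) and the open gap on the near side, about row 277.

Create h.py:
```python
import numpy as np,cv2
from station import manip, cams, observe
from scipy.spatial.transform import Rotation as R
def rot(s): return R.from_quat(np.roll(s['ee_rot'],-1))
def snap(n,f=None):
    s=observe();d=cams.snapshot(n)
    if n=='wrist':
        T=np.eye(4);T[:3,:3]=rot(s).as_matrix();T[:3,3]=s['tool_pos'];d['wc']=T@d['tool_from_camera']
    else: d['wc']=np.linalg.inv(d['view'])
    d['fish']=n=='wrist'
    if f: cv2.imwrite(f'pics/{f}.png',d['img'][:,:,::-1]); np.savez(f'pics/{f}.npz',**d)
    return d
def ray(d,p):
    K=d['intrinsics'];v=(np.array(p,float)-K[:2,2])/K[0,0]
    if d['fish']:
        r=np.linalg.norm(v);u=np.r_[v*np.sin(r)/max(r,1e-9),np.cos(r)]
    else: u=np.r_[v,1]
    return d['wc'][:3,3],d['wc'][:3,:3]@(u*[1,-1,-1])
def onz(d,p,z): o,u=ray(d,p);return o+u*(z-o[2])/u[2]
def tri(*dp):
    A=np.zeros((3,3));b=np.zeros(3)
    for d,p in dp:
        o,u=ray(d,p);u=u/np.linalg.norm(u);M=np.eye(3)-np.outer(u,u);A+=M;b+=M@o
    return np.linalg.solve(A,b)
def proj(d,P):
    c=np.linalg.inv(d['wc'])@np.r_[P,1];c=c[:3]*[1,-1,-1];K=d['intrinsics']
    if d['fish']:
        n=np.hypot(c[0],c[1]);v=c[:2]/n*np.arctan2(n,c[2])
    else: v=c[:2]/c[2]
    return v*K[0,0]+K[:2,2]
def tool(P):
    "world vector -> tool axes"
    s=observe();return rot(s).inv().apply(P-s['tool_pos'])
```

Run:
```python
from h import *
np.set_printoptions(precision=4,suppress=True)
a=snap('scene');b=snap('side')
for p in [(281,174),(362,188),(346,238),(266,210)]: print('frame',onz(a,p,.026))
for p in [(219,228),(306,228),(307,288),(217,288)]: print('frameside',onz(b,p,.026))
print('spacer',onz(a,(223,258),.052),onz(b,(299,173),.052),tri((a,(223,258)),(b,(299,174))))
for n,p in[('white',(208,248)),('blue',(238,268))]: print(n,onz(a,p,.052))
print(rot(observe()).as_matrix())
```

```text
frame [0.3871 0.1301 0.026 ]
frame [0.6331 0.2282 0.026 ]
frame [0.7063 0.0074 0.026 ]
frame [ 0.4549 -0.0368  0.026 ]
frameside [0.6922 0.017  0.026 ]
frameside [ 0.4375 -0.0341  0.026 ]
frameside [0.408  0.1864 0.026 ]
frameside [0.637  0.2311 0.026 ]
spacer [ 0.4972 -0.2746  0.052 ] [ 0.4914 -0.266   0.052 ] [ 0.4919 -0.27    0.0446]
white [ 0.4414 -0.272   0.052 ]
blue [ 0.5508 -0.2771  0.052 ]
[[ 0.9246  0.3809 -0.0003]
 [ 0.3809 -0.9246  0.0007]
 [-0.     -0.0007 -1.    ]]
```

Careful with the scale: shifts go in units of 5 mm. That gives: 0.352 m is 70.4, -0.213 m is -42.6.

Request:
shift_gripper(ticks=[{"jaw":0.085, "x":70.4, "y":-42.6, "az":0.42}, {"jaw":0.085, "x":70.4, "y":-42.6, "az":0.42}, {"jaw":0.085, "x":70.4, "y":-42.6, "az":0.42}, {"jaw":0.085, "x":70.4, "y":-42.6, "az":0.42}, {"jaw":0.085, "x":70.4, "y":-42.6, "az":0.42}, {"jaw":0.085, "x":70.4, "y":-42.6, "az":0.42}, {"jaw":0.085, "x":70.4, "y":-42.6, "az":0.42}, {"jaw":0.085, "x":70.4, "y":-42.6, "az":0.42}, {"jaw":0.085, "x":70.4, "y":-42.6, "az":0.42}], grip_n=10)

```text
clock: 1.38
tool_pos: [0.4915, -0.2706, 0.2415]
ee_rot: [0.0, 1.0, -0.015, -0.0]
contact_force: [-0.5, -1.0, -0.3]
opening: 0.0851
grip_force: 0.0
```

Run:
```python
from h import *
snap('wrist','b1'); print(observe()['tool_pos'])
```

```text
[ 0.49114938 -0.27116357  0.24146465]
```

View pics/b1.png

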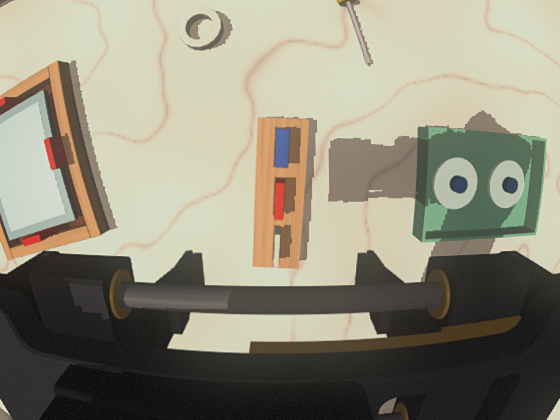

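The wrist view shows the rack upright in the picture at (285,193), with blue at (282,147), red at (280,200) and white at (278,249). The frame is cut off at the left edge. Next I take a second and a third wrist view.

To row units: -0.17 m is -34.

Request:
shift_gripper(ticks=[{"jaw":0.085, "y":-34, "az":-0.1}, {"jaw":0.085, "y":-34, "az":-0.1}, {"jaw":0.085, "y":-34, "az":-0.1}, {"jaw":0.085, "y":-34, "az":-0.1}])

```text
clock: 1.92
tool_pos: [0.4969, -0.0975, 0.2419]
ee_rot: [-0.0, 0.999, 0.037, 0.0]
contact_force: [0.6, -0.8, 0.8]
opening: 0.0846
grip_force: 0.0
```

```bash
python3 -c "
from h import *
snap('wrist','b2')"
```

Request:
shift_gripper(ticks=[{"jaw":0.085, "y":-40, "az":-0.1}, {"jaw":0.085, "y":-40, "az":-0.1}, {"jaw":0.085, "y":-40, "az":-0.1}, {"jaw":0.085, "y":-40, "az":-0.1}, {"jaw":0.085, "y":-40, "az":-0.1}])

```text
clock: 2.6
tool_pos: [0.4832, 0.098, 0.2415]
ee_rot: [0.0, 0.996, 0.085, -0.0]
contact_force: [-0.4, -1.0, 0.6]
opening: 0.085
grip_force: 0.0
```

Run:
```python
from h import *
snap('wrist','b3')
g=lambda n:cv2.imread(f'pics/{n}.png')
def crop(im,x0,y0,x1,y1,s): return cv2.resize(im[y0:y1,x0:x1],None,fx=s,fy=s,interpolation=cv2.INTER_CUBIC)
cv2.imwrite('pics/c1.png',np.hstack([crop(g('b1'),235,100,335,280,3),cv2.resize(g('b2'),(420,315))[0:0] if 0 else np.vstack([cv2.resize(g('b2'),(480,360)),np.zeros((180,480,3),np.uint8)])]))
```

```text
(no output)
```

View pics/c1.png

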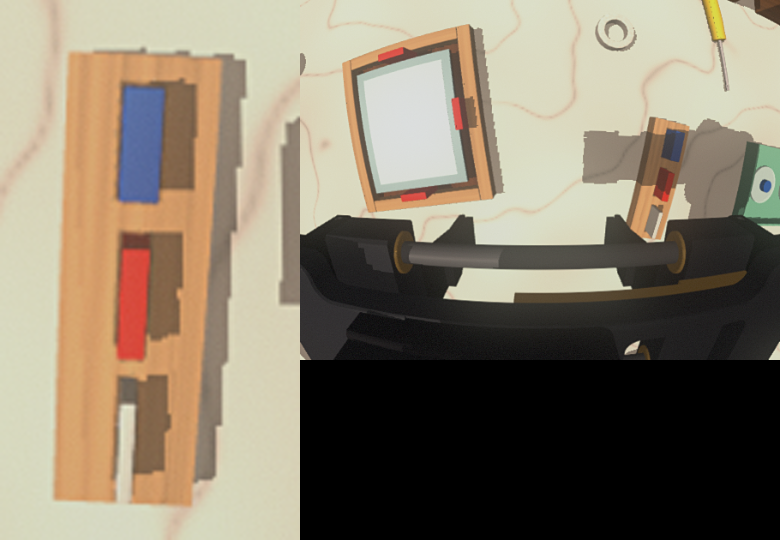

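View pics/b3.png

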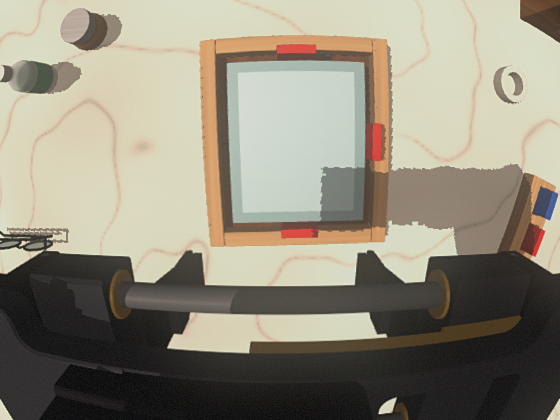

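In the 3x crop of the first view, the red spacer's top spans (275.7,182.7) to (283.3,220) in picture pixels. Rack corners are (257.7,117.3), (309,119.3), (299,268.7) and (253,266.3). In b3 the frame corners are (201,41), (387,38), (384,242) and (212,246), and the mirror runs from (227,62) to (365,220). The fitted spacer is at (376,142), so the open gap is the left one (+y).

Create fit.py:
```python
from h import *
from scipy.optimize import least_squares
np.set_printoptions(precision=4,suppress=True)
def load(n): return dict(np.load(f'pics/{n}.npz'))
def reds(d,box):
    x0,y0,x1,y1=box;im=d['img'][y0:y1,x0:x1].astype(int);r,g,b=im[...,0],im[...,1],im[...,2]
    m=((r>165)&(g<90)&(b<90)).astype(np.uint8)
    n,l,s,c=cv2.connectedComponentsWithStats(m);i=1+np.argmax(s[1:,4])
    ct=max(cv2.findContours((l==i).astype(np.uint8),0,2)[0],key=len)
    return c[i]+[x0,y0],s[i],cv2.minAreaRect(ct)
def fit(obs,L,W,x0):
    # obs: list of (d, 4 pixels in order +x+y,+x-y,-x-y,-x+y)
    B=np.array([[L,W],[L,-W],[-L,-W],[-L,W]])/2
    def f(q):
        c,s=np.cos(q[2]),np.sin(q[2]);P=B@np.array([[c,s],[-s,c]])+q[:2]
        return np.concatenate([proj(d,[*P[i],q[3]])-px[i] for d,px in obs for i in range(4) if px[i]])
    r=least_squares(f,x0,loss='soft_l1');return r.x,f(r.x)
```

Run:
```python
from fit import *
b1,b2,b3=map(load,('b1','b2','b3'))
print('rack',*fit([(b1,[(257.7,117.3),(309,119.3),(299,268.7),(253,266.3)])],.176,.056,[.49,-.27,0,.024]))
fo=(b3,[(201,41),(387,38),(384,242),(212,246)]);f2=(b2,[(50.2,72.3),(199.5,29.2),(227.5,229.8),(85.2,246.2)])
print('frame',*fit([fo,f2],.241,.211,[.55,.1,.2,.026]))
print('mirror',*fit([(b3,[(227,62),(366,63),(366,220),(232,223)])],.18,.15,[.55,.1,.2,.03]))
c1=reds(b1,(265,175,295,230));c2=reds(b2,(405,185,450,245));print(c1,c2)
P=tri((b1,c1[0]),(b2,c2[0]));print('red top',P,onz(b1,c1[0],.052),onz(b2,c2[0],.052))
for n,bx in(('+x',(270,35,325,60)),('-x',(275,222,325,245)),('fit',(365,115,392,170))):
    c=reds(b3,bx);print(n,c,onz(b3,c[0],.052))
```

```text
rack [ 0.4908 -0.2709 -0.0774  0.0237] [ 0.0777 -0.2801 -0.1214  0.2504  0.0386 -0.1623 -0.0028  0.1951]
frame [0.5481 0.0878 0.1962 0.021 ] [ 0.2803  0.1335 -0.1488  1.6348  0.7237 -1.512   0.0169 -0.6872  0.9904
  0.774  -0.3747 -1.4705 -0.1845  0.5845 -3.3472  0.5948]
mirror [0.5476 0.0878 0.1883 0.0326] [ 0.2849 -0.1039 -0.1356 -1.2327 -1.9948  0.7998  1.1735  0.1965]
(array([278.9754, 200.4338]), array([  9,   8,  11,  37, 325], dtype=int32), ((13.959277153015137, 25.855205535888672), (9.037379264831543, 36.14951705932617), 2.726311206817627)) (array([425.6176, 229.5   ]), array([17, 38,  9, 12, 68], dtype=int32), ((21.0, 44.000003814697266), (6.790997505187988, 11.156637191772461), 14.03624439239502))
red top [ 0.4844 -0.2696  0.049 ] [ 0.4924 -0.2704  0.052 ] [ 0.4778 -0.2681  0.052 ]
+x (array([295.6926,  48.5631]), array([  7,  10,  39,   9, 309], dtype=int32), ((26.0, 14.0), (8.0, 38.0), 90.0)) [0.643  0.1085 0.052 ]
-x (array([296.7033, 232.9837]), array([  7,   7,  31,   9, 246], dtype=int32), ((22.0, 11.0), (8.0, 30.0), 90.0)) [0.452  0.0736 0.052 ]
fit (array([376.2681, 141.9621]), array([  7,   8,  10,  38, 317], dtype=int32), ((11.5, 26.5), (9.0, 37.0), 0.0)) [0.5636 0.0091 0.052 ]
```

Run:
```python
from h import *
print(tool(np.array([.4916,-.2707,.12])),rot(observe()).as_matrix())
b2=dict(np.load('pics/b2.npz'));b1=dict(np.load('pics/b1.npz'))
print(tri((b1,(279.2,200.8)),(b2,(424.7,214.7))))
```

```text
[-0.05319393  0.3638594   0.12161119] [[ 9.85945047e-01  1.67069647e-01 -3.13185076e-04]
 [ 1.67069428e-01 -9.85944933e-01 -6.28062812e-04]
 [-4.13713471e-04  5.66911767e-04 -9.99999754e-01]]
[ 0.49038087 -0.2705345   0.03800881]
```

Request:
shift_gripper(ticks=[{"jaw":0.06, "x":-10.6, "y":72.8, "az":0.244}, {"jaw":0.06, "x":-10.6, "y":72.8, "az":0.244}, {"jaw":0.06, "x":-10.6, "y":72.8, "az":0.244}, {"jaw":0.06, "x":-10.6, "y":72.8, "az":0.244}, {"jaw":0.06, "x":-10.6, "y":72.8, "az":0.244}, {"jaw":0.06, "x":-10.6, "y":72.8, "z":12, "az":0.244}, {"jaw":0.06, "x":-10.6, "y":72.8, "z":24, "az":0.244}, {"jaw":0.06, "x":-10.6, "y":72.8, "z":24, "az":0.244}, {"jaw":0.06, "x":-10.6, "y":72.8, "z":24, "az":0.244}])

```text
clock: 3.78
tool_pos: [0.4919, -0.2689, 0.122]
ee_rot: [-0.0, 0.999, -0.037, -0.0]
contact_force: [-0.1, -0.0, -0.1]
opening: 0.0602
grip_force: 0.0
```

Run:
```python
from fit import *
d=snap('wrist','b4');print(observe()['tool_pos'],rot(observe()).as_euler('ZYX'))
try:
  c=reds(d,(200,100,360,300));print(c,tri((load('b1'),(279,200.4)),(d,c[0])))
except Exception as e:print(e)
im=cv2.imread('pics/b4.png')[60:260,180:380];cv2.imwrite('pics/c4.png',cv2.resize(im,None,fx=3,fy=3,interpolation=2))
```

```text
[ 0.4931 -0.2687  0.1234] [-0.0735 -0.0017  3.141 ]
attempt to get argmax of an empty sequence
```

View pics/c4.png

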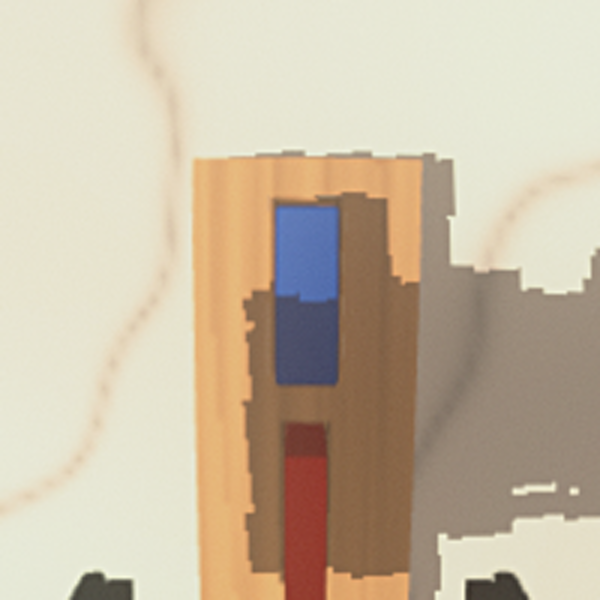

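The red spacer's top +x edge is at crop (306,457), which is picture (282.2,212.3). The fingers straddle it evenly, at crop columns 101 and 498.

Run:
```python
from fit import *
a,d=load('b1'),load('b4')
print(tri((a,(280.3,182.7)),(d,(282.2,212.3))),onz(a,(280.3,182.7),.052),onz(d,(282.2,212.3),.052), onz(d,(281.5,259),.052))
s=[observe() for _ in range(3)];print([x['tool_pos'] for x in s])
import scipy
```

```text
[ 0.5116 -0.2724  0.0548] [ 0.5111 -0.2723  0.052 ] [ 0.5108 -0.2723  0.052 ] [ 0.4768 -0.2694  0.052 ]
[array([ 0.4931, -0.2687,  0.1234]), array([ 0.4931, -0.2687,  0.1234]), array([ 0.4931, -0.2687,  0.1234])]
```

To row units: 0.065 m is 13, 0.055 m is 11.

Request:
shift_gripper(ticks=[{"jaw":0.045, "z":7}, {"jaw":0.045, "z":11}, {"jaw":0.045, "z":13}, {"jaw":0.0, "z":13}, {"jaw":0.0, "z":13}, {"jaw":0.0, "z":13}, {"jaw":0.0, "z":13}, {"jaw":0.0, "z":13}], grip_n=12)

```text
clock: 4.82
tool_pos: [0.4925, -0.2689, 0.0569]
ee_rot: [0.0, 0.999, -0.037, 0.0]
contact_force: [1.1, -3.1, -0.5]
opening: 0.0096
grip_force: 11.9
```

```bash
python3 -c "
from h import *
s=observe();print(s['contact_force'],s['torque'])"
```

```text
[ 1.07602565 -3.10391004 -0.49128428] [-0.46332757 -0.05501512  0.0157936 ]
```

Request:
shift_gripper(ticks=[{"jaw":0, "z":-6}, {"jaw":0, "z":-17}, {"jaw":0, "x":1.6, "y":-10, "z":-17, "az":-0.26}, {"jaw":0, "x":1.6, "y":-20, "z":-17, "az":-0.26}, {"jaw":0, "x":1.6, "y":-32, "z":-17, "az":-0.26}, {"jaw":0, "x":1.6, "y":-44, "z":-17, "az":-0.26}, {"jaw":0, "x":1.6, "y":-56, "z":-17, "az":-0.26}, {"jaw":0, "x":1.6, "y":-68, "z":-17, "az":-0.26}, {"jaw":0, "x":1.6, "y":-80, "z":-17, "az":-0.26}, {"jaw":0, "x":1.6, "y":-88.6, "z":-17, "az":-0.26}])

```text
clock: 6.08
tool_pos: [0.5323, 0.1761, 0.1417]
ee_rot: [-0.0, 0.996, 0.094, 0.0]
contact_force: [0.0, -1.0, -0.0]
opening: 0.0099
grip_force: 12.0
```

Request:
shift_gripper(ticks=[{"jaw":0, "z":4}, {"jaw":0, "z":4}, {"jaw":0, "z":4}])

```text
clock: 6.45
tool_pos: [0.533, 0.1723, 0.122]
ee_rot: [0.0, 0.996, 0.093, -0.0]
contact_force: [0.3, 0.2, -0.6]
opening: 0.0099
grip_force: 12.0
```

Run:
```python
from fit import *
d=snap('wrist','b5');s=observe();print(s['tool_pos'],rot(s).as_euler('ZYX'),s['contact_force'],s['opening'])
im=cv2.imread('pics/b5.png')[60:260,150:416];cv2.imwrite('pics/c5.png',cv2.resize(im,None,fx=3,fy=3,interpolation=2))
```

```text
[0.5332 0.1723 0.1222] [ 0.1855 -0.0007  3.1415] [-0.5224 -0.4882 -0.2916] 0.01002668850909359
```

View pics/c5.png

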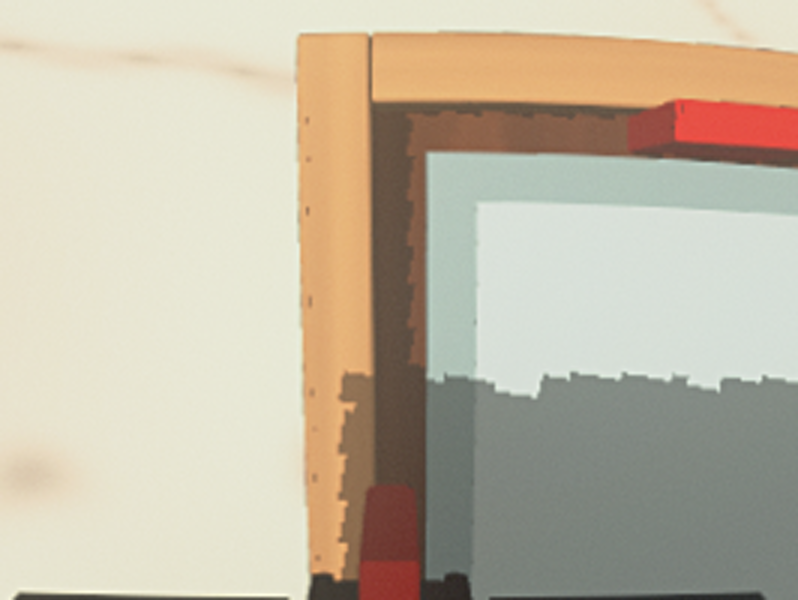

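The held spacer's front face shows at crop columns 365–419, rows 487–560. The frame wall's inner edge is at column 374 and the mirror edge at column 426. The spacer needs a move towards the mirror, by an amount I compute next.

Create gap.py:
```python
from fit import *
def toolpt(d,p,h,ztcp):
    "pixel -> tool coords on plane at height h, commanded TCP height ztcp"
    e=dict(d);e['wc']=d['tool_from_camera'];o,u=ray(e,p);return o+u*((ztcp-h)-o[2])/u[2]
```

Run:
```python
from gap import *
d=load('b5');q=lambda x,y:(x/3+150,y/3+60)
for n,p,h in[('wall',(372.5,110),.026),('wall',(374.5,350),.026),('wall',(375,480),.026),('mir',(426.5,160),.0295),('mir',(426,350),.0295),('mir',(426,560),.0295),('footL',(365,495),.073),('footR',(419,495),.073),('topL',(360,560),.117),('topR',(420.5,560),.117)]:
    print(n,toolpt(d,q(*p),h,.120))
```

```text
wall [ 0.0986 -0.0036  0.094 ]
wall [ 0.04   -0.0032  0.094 ]
wall [ 0.0069 -0.0032  0.094 ]
mir [0.0863 0.0091 0.0905]
mir [0.0405 0.0092 0.0905]
mir [-0.0134  0.0098  0.0905]
footL [ 0.0171 -0.0046  0.047 ]
footR [0.0171 0.0064 0.047 ]
topL [ 0.0196 -0.0044  0.003 ]
topR [0.0196 0.0053 0.003 ]
```

To row units: 0.035 m is 7, 0.002 m is 0.4.

Request:
shift_gripper(ticks=[{"jaw":0, "x":-0.1, "y":0.4, "z":4}, {"jaw":0, "x":-0.1, "y":0.4, "z":7}, {"jaw":0, "x":-0.1, "y":0.4, "z":7}, {"jaw":0, "x":-0.1, "y":0.4, "z":7}])

```text
clock: 7.0
tool_pos: [0.533, 0.1711, 0.0871]
ee_rot: [-0.0, 0.996, 0.093, 0.0]
contact_force: [0.4, -0.1, -0.5]
opening: 0.0099
grip_force: 12.0
```

Run:
```python
from fit import *
d=snap('wrist','b6');s=observe();print(s['tool_pos'],s['contact_force'])
im=cv2.imread('pics/b6.png')[60:260,150:416];cv2.imwrite('pics/c6.png',cv2.resize(im,None,fx=3,fy=3,interpolation=2))
```

```text
[0.5331 0.1712 0.0873] [ 0.1139  0.2059 -0.2612]
```

View pics/c6.png

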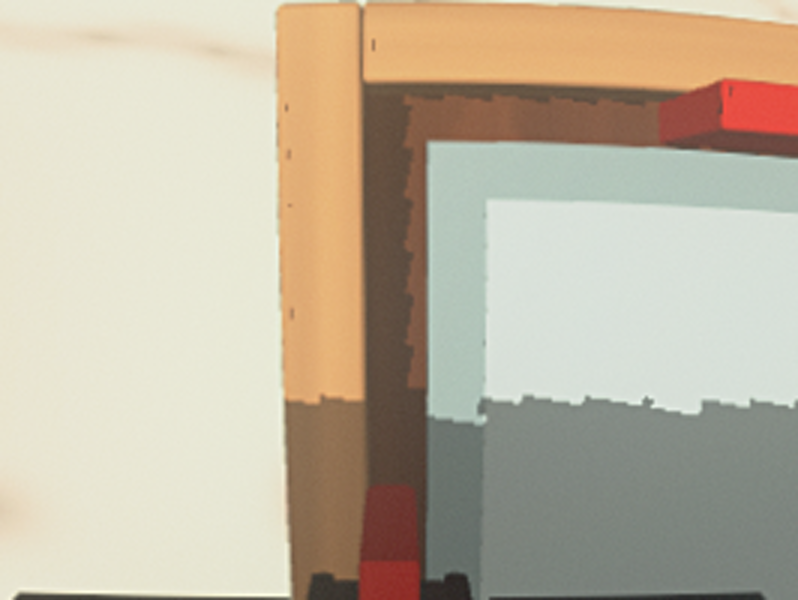

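The gap now spans crop columns 367 (wall) to 426 (mirror), with the foot at 365–419 just above it.

Run:
```python
from gap import *
d=load('b6');q=lambda x,y:(x/3+150,y/3+60)
im=cv2.imread('pics/b6.png')
for r in(150,180,200,215): print(r,[tuple(int(v) for v in im[r,c]) for c in range(268,296)] if r==215 else '')
for n,p,h in[('wall',(364,110),.026),('wall',(366,350),.026),('wall',(367,480),.026),('mir',(427,160),.0295),('mir',(426.5,350),.0295),('mir',(426,560),.0295),('footL',(365,495),.038),('footR',(419,495),.038)]:
    z=.085; print(n,toolpt(d,q(*p),h,z))
```

```text
150 
180 
200 
215 [(78, 108, 140), (80, 109, 139), (76, 105, 135), (73, 97, 125), (64, 83, 105), (57, 71, 88), (57, 68, 86), (58, 71, 88), (57, 69, 89), (58, 69, 88), (55, 68, 87), (57, 70, 89), (57, 69, 88), (55, 66, 85), (58, 70, 87), (52, 67, 83), (56, 67, 84), (58, 67, 85), (52, 63, 83), (55, 66, 83), (56, 65, 82), (54, 64, 81), (54, 62, 82), (49, 60, 81), (84, 91, 89), (110, 118, 107), (109, 115, 106), (108, 116, 107)]
wall [ 0.0951 -0.0048  0.059 ]
wall [ 0.0451 -0.0045  0.059 ]
wall [ 0.0169 -0.0044  0.059 ]
mir [0.0845 0.0079 0.0555]
mir [0.0456 0.008  0.0555]
mir [-0.0002  0.0084  0.0555]
footL [ 0.0171 -0.0046  0.047 ]
footR [0.0171 0.0064 0.047 ]
```

To row units: 0.0011 m is 0.22, 0.017 m is 3.4.

Request:
shift_gripper(ticks=[{"jaw":0, "y":0.22}, {"jaw":0, "y":0.22}, {"jaw":0, "y":0.22, "z":0.8}, {"jaw":0, "y":0.22, "z":1.6}, {"jaw":0, "y":0.22, "z":2.2}, {"jaw":0, "y":0.22, "z":2.8}, {"jaw":0, "y":0.22, "z":3.4}, {"jaw":0, "y":0.22, "z":3.4}])

```text
clock: 8.05
tool_pos: [0.5327, 0.1698, 0.0693]
ee_rot: [0.0, 0.996, 0.093, -0.0]
contact_force: [0.4, 1.1, 0.1]
opening: 0.0097
grip_force: 12.0
```

```bash
python3 -c "
from h import *
s=observe();print(s['tool_pos'],s['contact_force'],s['torque'])"
```

```text
[0.53268009 0.16979667 0.06928947] [0.43070328 1.10862505 0.09661034] [0.00122707 0.02143336 0.02380195]
```

Request:
shift_gripper(ticks=[{"jaw":0, "z":0.6}, {"jaw":0, "z":1.2}, {"jaw":0, "z":1.8}, {"jaw":0, "z":2.1}, {"jaw":0, "z":2.3}, {"jaw":0, "z":2.3}])

```text
clock: 8.8
tool_pos: [0.5328, 0.1698, 0.058]
ee_rot: [-0.0, 0.996, 0.093, -0.0]
contact_force: [0.2, -0.5, -0.5]
opening: 0.0101
grip_force: 12.0
```

Request:
shift_gripper(ticks=[{"jaw":0, "z":0.1}, {"jaw":0, "z":0.2}, {"jaw":0, "z":0.2}])

```text
clock: 9.18
tool_pos: [0.5329, 0.1699, 0.0571]
ee_rot: [-0.0, 0.996, 0.093, 0.0]
contact_force: [0.3, 0.2, -1.0]
opening: 0.0101
grip_force: 12.0
```

To row units: 0.001 m is 0.2, 0.0005 m is 0.1.

Request:
shift_gripper(ticks=[{"jaw":0, "z":0.1}, {"jaw":0, "z":0.2}, {"jaw":0, "z":0.2}])

```text
clock: 9.55
tool_pos: [0.5334, 0.1698, 0.0567]
ee_rot: [0.0, 0.996, 0.093, 0.001]
contact_force: [-0.5, -0.9, 4.9]
opening: 0.0101
grip_force: 12.0
```

Request:
shift_gripper(ticks=[{"jaw":0, "z":0.1}, {"jaw":0, "z":0.2}, {"jaw":0, "z":0.2}])

```text
clock: 9.93
tool_pos: [0.5336, 0.1699, 0.0564]
ee_rot: [0.0, 0.996, 0.093, 0.001]
contact_force: [-2.1, -3.0, 12.7]
opening: 0.0098
grip_force: 12.0
```

Request:
shift_gripper(ticks=[{"jaw":0, "z":-0.26}, {"jaw":0, "z":-0.26}, {"jaw":0.03, "z":-0.26}, {"jaw":0.03, "z":-0.26}, {"jaw":0.03, "z":-0.26}, {"jaw":0.03, "z":-4}, {"jaw":0.03, "z":-12}, {"jaw":0.03, "z":-18}, {"jaw":0.03, "z":-18}])

```text
clock: 11.05
tool_pos: [0.5346, 0.1707, 0.149]
ee_rot: [-0.0, 0.996, 0.093, 0.003]
contact_force: [-0.2, -0.5, 0.1]
opening: 0.0301
grip_force: 0.0
```

Run:
```python
from fit import *
d=snap('wrist','b7');s=observe();print(s['tool_pos'],rot(s).as_euler('ZYX'))
e=snap('side','s7')
im=cv2.imread('pics/b7.png')[40:270,140:440];sd=cv2.imread('pics/s7.png')[200:310,200:330]
A=cv2.resize(im,None,fx=1.6,fy=1.6,interpolation=2);B=cv2.resize(sd,None,fx=2.4,fy=2.4,interpolation=2)
H=max(len(A),len(B));pad=lambda x:cv2.copyMakeBorder(x,0,H-len(x),0,0,0)
cv2.imwrite('pics/c7.png',np.hstack([pad(A),pad(B)]))
```

```text
[0.5337 0.1702 0.1471] [ 0.1868 -0.0032 -3.1415]
```

View pics/c7.png

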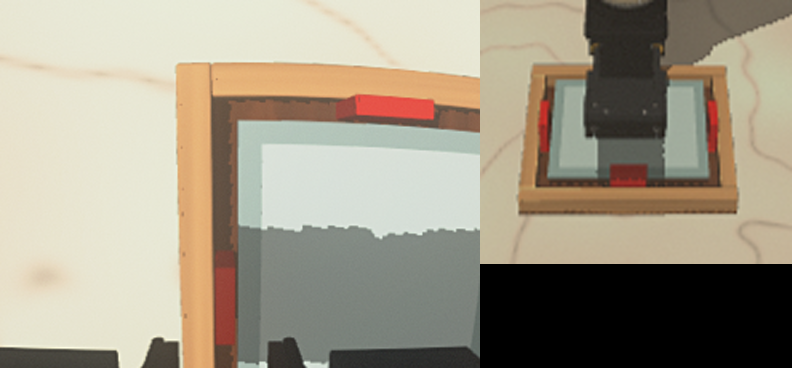

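The red spacer stands in the +y gap, wall side left of it and mirror edge undisturbed, with its top level with the fixed ones. It is released, at crop (226,300). Next I press the mirror's middle.

Request:
shift_gripper(ticks=[{"jaw":0, "x":-0.2, "y":10}, {"jaw":0, "x":-0.2, "y":16.4}, {"jaw":0, "x":-0.2, "y":16.4, "z":4}, {"jaw":0, "x":-0.2, "y":16.4, "z":12}, {"jaw":0, "x":-0.2, "y":16.4, "z":16}, {"jaw":0, "x":-0.2, "y":16.4, "z":17}, {"jaw":0, "x":-0.2, "y":16.4, "z":17}, {"jaw":0, "x":-0.2, "y":16.4, "z":17}], grip_n=20)

```text
clock: 12.15
tool_pos: [0.5477, 0.0893, 0.061]
ee_rot: [-0.0, 0.996, 0.093, 0.001]
contact_force: [-0.0, 0.2, 0.7]
opening: 0.0002
grip_force: 0.0
```

```bash
python3 -c "
from h import *
s=observe();print(s['tool_pos'],s['contact_force'],rot(s).as_euler('ZYX'))"
```

```text
[0.547686   0.08926179 0.06100095] [-0.03730166  0.2420824   0.71912439] [ 1.86785279e-01 -1.34813872e-03  3.14154137e+00]
```

Centred at (0.548, 0.089), which matches the mirror estimate. Now I lower in small steps.

To row units: 0.0105 m is 2.1, 0.0095 m is 1.9.

Request:
shift_gripper(ticks=[{"jaw":0, "z":0.8}, {"jaw":0, "z":1.6}, {"jaw":0, "z":1.9}, {"jaw":0, "z":2.1}, {"jaw":0, "z":2.1}, {"jaw":0, "z":2.1}])

```text
clock: 12.9
tool_pos: [0.5471, 0.0891, 0.0496]
ee_rot: [-0.0, 0.996, 0.093, 0.0]
contact_force: [0.2, -0.7, 0.4]
opening: 0.0005
grip_force: 0.0
```

Request:
shift_gripper(ticks=[{"jaw":0, "z":0.2}, {"jaw":0, "z":0.4}, {"jaw":0, "z":0.4}, {"jaw":0, "z":0.4}])

```text
clock: 13.4
tool_pos: [0.5472, 0.0891, 0.0478]
ee_rot: [-0.0, 0.996, 0.093, 0.0]
contact_force: [-1.3, 0.2, 3.0]
opening: 0.0003
grip_force: 2.0
```

To row units: 0.001 m is 0.2, 0.0005 m is 0.1.

Request:
shift_gripper(ticks=[{"jaw":0, "z":0.1}, {"jaw":0, "z":0.2}, {"jaw":0, "z":0.2}, {"jaw":0, "z":0.2}])

```text
clock: 13.9
tool_pos: [0.5473, 0.0891, 0.0468]
ee_rot: [-0.0, 0.996, 0.093, 0.0]
contact_force: [-1.5, -1.2, 5.9]
opening: 0.0007
grip_force: 3.0
```

To row units: 0.002 m is 0.4, 0.001 m is 0.2.

Request:
shift_gripper(ticks=[{"jaw":0, "z":0.2}, {"jaw":0, "z":0.4}, {"jaw":0, "z":0.4}, {"jaw":0, "z":0.4}])

```text
clock: 14.4
tool_pos: [0.5473, 0.0892, 0.0454]
ee_rot: [0.0, 0.996, 0.093, 0.0]
contact_force: [-4.7, -0.9, 14.2]
opening: 0.0009
grip_force: 6.8
```

Request:
shift_gripper(ticks=[{"jaw":0, "x":-0.1, "z":0.06}, {"jaw":0, "x":-0.1, "z":0.06}, {"jaw":0, "x":-0.1, "z":0.06}, {"jaw":0, "x":-0.1, "z":0.06}])

```text
clock: 14.9
tool_pos: [0.5472, 0.0891, 0.0454]
ee_rot: [0.0, 0.996, 0.093, 0.001]
contact_force: [-3.9, -1.5, 15.0]
opening: 0.0004
grip_force: 7.3
```

Run:
```python
from fit import *
d=snap('side','s9');sc=snap('scene','q9')
A=cv2.imread('pics/s9.png')[210:300,200:325];B=cv2.imread('pics/q9.png')[165:245,255:370]
f=lambda x:cv2.resize(x,(395,300),interpolation=2)
cv2.imwrite('pics/c9.png',np.hstack([f(A),f(B)]))
s=observe();print(s['contact_force'],s['tool_pos'])
```

```text
[-4.6948 -0.676  15.2197] [0.5472 0.0891 0.0454]
```

View pics/c9.png

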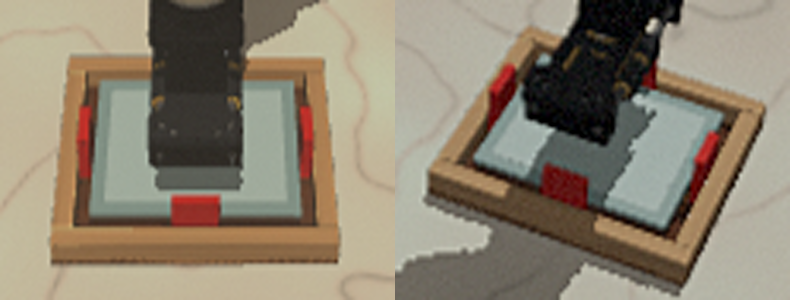

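Both views show all four spacers in place and the mirror centred and flush. It is held at a steady 15 N and no longer sinks.

```bash
python3 -c "
from station import manip, cams, observe
print(manip.sign_off())"
```

```text
the job is handed in; nothing more can be done
None
```

The job is handed in: the red spacer stands fully down and released in the open +y gap, and the mirror is held pressed flush with the frame at about 15 N, finished at 15 s of the 48 s allowed.

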